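# Hang the lab timer on its keyhole stud

## Robot

A 6-joint arm with a two-finger parallel gripper is mounted at the origin on the work surface. World frame = base frame: x ahead of the robot, y to its left, z up, the work surface at z = 0. Lengths are in m, angles in rad, forces in N, time in s.
With the tool pointing down it reaches from about 0.35 to 0.85 m from the base axis. Payload 8.1 kg.
Tool frame: the origin (TCP) lies at the very end of the fingers, on their centre line; the grasp point (between the pads) lies 19 mm behind it (robot.pinch_z is the distance from the TCP to the grasp point, in m); y points along the fingers, x is the direction in which the jaws open and shut, and the axes are right-handed (so a half turn about y gives the same grasp; the last joint's range is limited). The gripper opens to 93 mm and grips with 3 to 60 N. Pads are 15 mm wide; open, the fingers measure 128 mm over their backs; the gripper's body (75 mm by 188 mm) begins 65 mm behind the grasp point.
Start: joints at [-0.085, 0.13, 1.488, -0, 1.523, -0.085], TCP at [0.6, 0, 0.219] pointing down, gripper open.
Joint ranges: [-2.96, 2.96], [-0.89, 2.26], [0.02, 2.5], [-1.34, 4.48], [0, 2.73], [-2.66, 2.66]. Speed limits (rad/s): [2.39, 2.39, 2.79, 3.14, 3.14, 3.14].

## Interface

Orientations are given as a rotation vector (axis times angle).
In Python, from plant import robot gives the robot as it stands.
- The arm moves only by the shell command python3 -m inch 'ROWS' [FORCE]. ROWS is JSON, a list of rows, each a list of 5 numbers: the closure, from -1 (fully open) to 1 (shut), then the shift along the world's x, y, z in m, then the turn about the world's z in rad. A call has 1 to 8 rows; each row is the pose to reach, as a shift and turn from the pose measured when the call began; what a row does not reach only later rows make up. A row lasts 1/8 s, in which the tool goes at most 62.5 mm and 10.7 degrees, less where a joint would pass 70% of its speed; a pose out of reach is approached as far as the arm can. A call with a gripper value outside its range is refused whole. The fingers move at their own pace and stop on an object; FORCE is the grip in N (left out, the last holds). Time passes only in rows, so rows that repeat a pose let the fingers close. It gives the time, the measured TCP pose, the force and the opening at its end, in the units of the state.
- robot.read_state(): the state, without advancing time (a new reading comes with each control period).
- robot.read_camera(name): name is "scene" or "side" or "wrist"; returns a dict with "color" (384x512x3 uint8, red, green, blue), "mtx" (3x3 intrinsics, pixels), "R" (3x3) and "t" (3): a world point X has camera coordinates R X + t; the wrist camera has in their place "hand_eye" (4x4, takes a point from camera to tool coordinates, whose origin is the TCP and whose axes are the tool frame's). Camera axes: x right, y down, z forward; pixel columns grow to the right and rows downward; lengths in m; the calibration is good to about 2 mm. A picture is of the moment at which its call begins: read the wrist's pose just before it. There is no depth.
- robot.close_job(): hands the job in, once; it reports no verdict.
The state is a dict: "t": time; "q": joint angles; "dq": joint speeds; "joint_torque": joint torques, N m; "tool_pos": TCP position; "orientation": TCP orientation; "force": force on the tool from outside, world axes, zero at the start; "wrist_torque": the same for the moment, N m; "opening": finger opening in m.
Only numpy, scipy, OpenCV 4.12 (cv2) and the standard library are available. Lean on these libraries where they do the work, as an engineer would, in place of code of your own. Each camera call takes 0.05 s, during which the arm holds its last target. There are 200 camera calls.

## Task

Pick up the lab timer and hang it on the stand: feel gently for the sprung stud with the keyhole in its back until the stud's head goes in and the back lies flat on the upright, then pull the timer down until it is clamped and fully home, and let go so that it hangs upright. Do not ram the stud in or strain the stand, and leave the glassware alone.

Things in the scene. Friction and masses are not known exactly. Their poses are not given: they have to be found in the camera images.
- timer: Loose light grey plastic timer, a box 30 thick (x), 52 wide (y), 105 tall (z) mm, about 0.26 kg, standing on the bench. Origin: centre of its underside, z up, +x out of its display side (dark screen, six buttons). Pinch it from above across the 52 mm width, fingers on the top 40 mm or so of its y sides. The keyhole is in its back, the flat face 15 mm towards -x.
- entry_hole (a point): Centre of the keyhole's entry hole, on the timer's back plane (timer frame x -15, y 0, z 50 mm), axes as the timer's. The hole is 14 mm wide (y) and 17 mm high (z) with bevelled corners, through a 3 mm back wall with a 9 mm deep hollow behind. From its top a slot 8 mm wide runs up to the slot end.
- slot_end (a point): Where the stud's neck axis lies when the timer is fully home: on the back plane, 24 mm above the entry hole's centre (timer frame x -15, y 0, z 74 mm), axes as the timer's. Along the slot the wall ramps up inside from 3 to 7 mm, over z 58 to 68 mm, so pulling the timer down draws the sprung stud out and clamps the timer to the upright.
- stand: White steel stand fixed to the bench: base 135 x 130 x 12 mm (from x -115 to +20 mm) and one upright strip 36 mm wide (y), 8 mm thick, 135 mm tall. Origin: on the bench below the middle of the strip's front face, which is the plane x = 0 and faces +x, away from the robot; z up. The timer hangs with its back flat on this face, timer +x along stand +x.
- stud_nominal (a point): Middle of the strip's front face, 115 mm above the bench, axes as the stand's. The steel stud sticks out along +x at this height, clamped in a level cross slot anywhere from 8 mm to one side to 8 mm to the other (y); this offset is not measured. It does not move sideways. Neck 5 mm thick; flat round head 12 mm across, 3 mm thick, at rest 4 to 7 mm off the face.
- stud (a joint): Travel of the sprung stud along stand +x, m: 0 at rest, negative pushed in (hard stop at -0.006), positive drawn out (stop at 0.006). Spring 4 N per mm both ways. With the timer clamped it reads about 0.003. Pulling the timer down onto the ramp takes some 7 N besides its weight; its own weight is not enough.
- beaker: Glass beaker, 68 mm across, 90 mm high; origin at the centre of its underside. Leave alone.
- reagent: Amber glass jar with black cap, 60 mm across, 120 mm high; origin at the centre of its underside. Leave alone.
- flask: Conical glass flask, 72 mm across at the foot, 100 mm high; origin at the centre of its underside. Leave alone.
There are look-alikes about, which are no part of the job. Several things look just like the timer: the one meant starts farthest to the robot's left. What is shaped like the stand but green is not meant.

How it is judged:
On the way:
1. the stud's head is inside the keyhole: the timer's back lies on the upright at the entry height with the stud relaxed (x of slot_end in the frame of stand between -0.002 and 0.0025 m and y of slot_end in the frame of stand between -0.0115 and 0.0115 m and z of slot_end in the frame of stand between 0.132 and 0.146 m and value of joint stud between -0.001 and 0.001 m), for 0.05 s.
At the end, for the whole second after the job is handed in: The timer hangs by itself on the stud, at rest and let go: its back within 2.5 mm of the upright's front face, fully down (slot end within 2.5 mm of the stud's height, 115 mm), the stud drawn out by more than 2 mm (clamped), the timer upright and square to the stand within about 3.5 and 4.5 degrees (x of slot_end in the frame of stand between -0.002 and 0.0025 m and y of slot_end in the frame of stand between -0.0115 and 0.0115 m and z of slot_end in the frame of stand between 0.1125 and 0.1175 m and value of joint stud above 0.002 m and angle between timer's own z axis and vertical below 0.06 rad and angle between the x axis of timer and the x axis of stand, either way round below 0.08 rad and linear speed of timer below 0.01 m/s and contact force between timer and the fingers below 0.001 N); the robot touches nothing.
It fails at once if the stud is pushed in by more than 5 mm (rammed to its stop) (value of joint stud below -0.005 m).
It fails at once if the timer presses on the stand and its stud with more than 40 N in all, clamping included (contact force between timer and stand above 40 N).
It fails at once if glassware is moved by more than 15 mm (distance of any of beaker, reagent, flask from where it was at the start of the episode above 0.015 m).
It also fails if it takes over 45 s, if anything falls off the work surface, if the arm or the gripper's body presses on something with over 40 N, if the wrist force passes 120 N, or if a joint passes its speed limit or range.

## Working session

There is one attempt and no reset: what is moved stays moved. The work goes in short steps, Python scripts to look and compute and a shell command to move; the robot and the scene stay as the last step left them, time stands still between calls to the robot, and variables do not carry over. Pictures are saved under pics/ and viewed, about 8 in all and at most 12, crops included, and the job is handed in when it is done.

```bash
mkdir -p pics; python3 - <<'E'
from plant import robot
import cv2,numpy as np
s=robot.read_state();print(s)
ims=[]
for n in("scene","side","wrist"):
    c=robot.read_camera(n);cv2.imwrite(f"pics/{n}0.png",c["color"][:,:,::-1])
    np.savez(f"pics/{n}0.npz",**c)
    print(n,{k:np.round(v,3).tolist() for k,v in c.items() if k!="color"})
E
```

```text
{'t': 0.0, 'q': array([-8.54068929e-02,  1.31152540e-01,  1.48927052e+00, -1.12149228e-05,
        1.52299626e+00, -8.54035783e-02]), 'dq': array([ 5.94183043e-05,  6.69082793e-04, -6.87941467e-04, -9.12942766e-04,
        7.59355832e-04, -1.35046096e-03]), 'joint_torque': array([-1.61290725e-03, -5.59853125e+01, -4.91755986e+01,  7.67333270e-02,
        3.59135563e-02, -2.97389461e-04]), 'tool_pos': array([5.99433416e-01, 6.24709856e-05, 2.17597410e-01]), 'orientation': array([-1.57065120e+00,  1.43233270e-03,  1.42798397e-03]), 'force': array([ 0.3828923 , -0.17710342, -0.31592032]), 'wrist_torque': array([-0.01319389, -0.04398203,  0.01210649]), 'opening': 0.09316797581855901}
scene {'mtx': [[436.426, 0.0, 256.519], [0.0, 436.426, 189.972], [0.0, 0.0, 1.0]], 'R': [[0.554, 0.832, 0.007], [0.609, -0.4, -0.685], [-0.568, 0.384, -0.728]], 't': [-0.388, -0.276, 1.314]}
side {'mtx': [[412.871, 0.0, 252.212], [0.0, 412.871, 190.327], [0.0, 0.0, 1.0]], 'R': [[0.761, -0.649, 0.001], [-0.395, -0.465, -0.792], [0.515, 0.602, -0.61]], 't': [-0.444, 0.33, 0.87]}
wrist {'mtx': [[275.586, 0.0, 252.545], [0.0, 275.586, 190.822], [0.0, 0.0, 1.0]], 'hand_eye': [[1.0, -0.001, -0.0, 0.0], [0.0, -0.269, 0.963, -0.165], [-0.001, -0.963, -0.269, 0.075], [0.0, 0.0, 0.0, 1.0]]}
```

View pics/scene0.png

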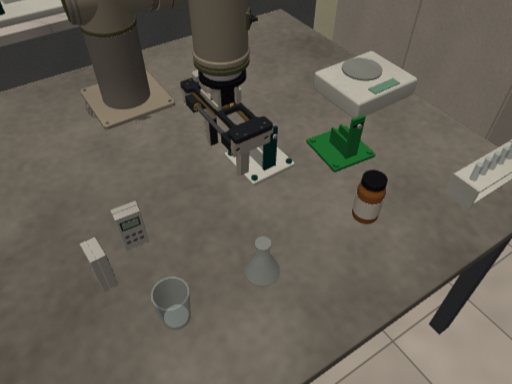

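View pics/side0.png

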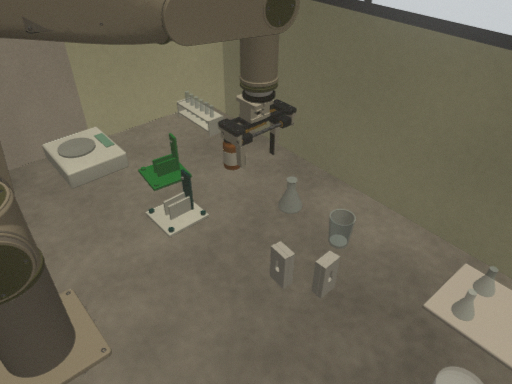

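```bash
cat > h.py <<'E'
import numpy as np,cv2
def ray(c,u,v):
    K,R,t=c["mtx"],c["R"],c["t"]
    d=R.T@np.linalg.solve(K,[u,v,1.]);return -R.T@t,d
def onz(c,u,v,z):
    C,d=ray(c,u,v);return C+d*(z-C[2])/d[2]
def proj(c,P):
    q=np.atleast_2d(P)@c["R"].T+c["t"];q=q@c["mtx"].T;return q[:,:2]/q[:,2:]
E
python3 - <<'E'
from h import *
for n,pts in(("scene",[(136,246),(107,288),(260,168)]),("side",[(284,285),(326,294),(180,216)])):
    c=np.load(f"pics/{n}0.npz");print(n,[onz(c,*p,0).round(3).tolist() for p in pts])
def crop(n,x,y,w,h,k):
    im=cv2.imread(f"pics/{n}0.png")[y:y+h,x:x+w];return cv2.resize(im,None,fx=k,fy=k,interpolation=cv2.INTER_CUBIC)
a=crop("scene",70,190,100,110,4);b=crop("side",255,225,100,110,4);
cv2.imwrite("pics/c1.png",np.hstack([a,b]))
a=crop("scene",215,110,90,80,4);b=crop("side",140,160,90,80,4);
cv2.imwrite("pics/c2.png",np.hstack([a,b]))
E
```

```text
scene [[0.524, -0.195, 0.0], [0.588, -0.284, 0.0], [0.469, 0.165, 0.0]]
side [[0.504, -0.212, 0.0], [0.561, -0.296, 0.0], [0.45, 0.168, -0.0]]
```

View pics/c1.png

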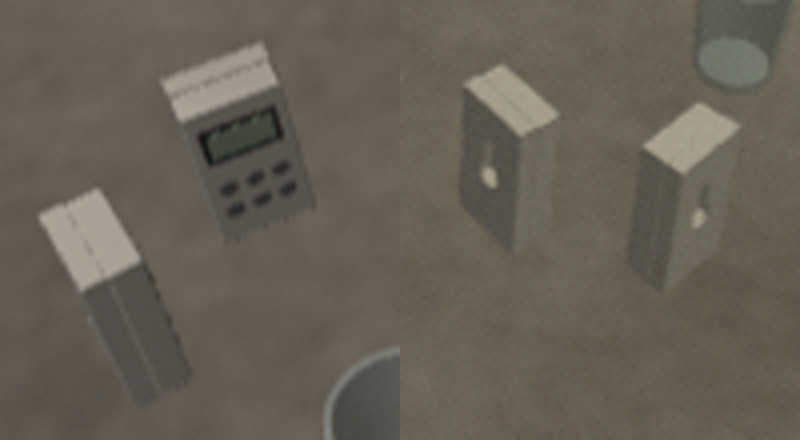

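View pics/c2.png

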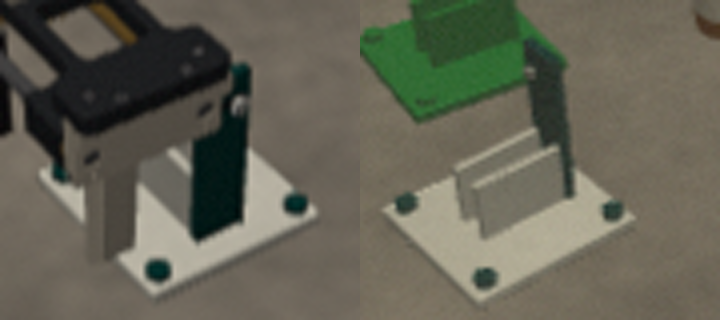

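The timer candidates are A at scene (130,225), about (0.51,-0.20), and B at scene (100,265), about (0.57,-0.29). A has the larger y, so it is farthest to the left and is the one meant. The crop shows its screen and buttons facing +x/-y, and the keyhole on its back. The white stand is at scene (260,165). The green one at (340,145) is not meant.

```bash
cat >> h.py <<'E'
from scipy.optimize import least_squares
def place(p,L):
    c,s=np.cos(p[2]),np.sin(p[2]);L=np.atleast_2d(L)
    return np.c_[p[0]+c*L[:,0]-s*L[:,1],p[1]+s*L[:,0]+c*L[:,1],L[:,2]]
def fit(obs,p0):
    f=lambda p:np.concatenate([(proj(c,place(p,L))-uv).ravel() for c,L,uv in obs])
    r=least_squares(f,p0,loss="soft_l1");return r.x,r.fun.reshape(-1,2)
E
python3 - <<'E'
from h import *
sc,sd=[dict(np.load(f"pics/{n}0.npz")) for n in("scene","side")]
X,Y,H=.015,.026,.105
# scene: back-left.. front face seen: image-left = timer -y (viewed from front: +y is image right)
Ls=np.array([[-X,-Y,H],[-X,Y,H],[X,Y,H],[X,-Y,H],[X,-Y,0],[X,Y,0]])
us=np.array([[110.5,210.75],[135.5,200.75],[139.5,210],[116.75,220.5],[127,250],[148.5,241.75]])
# side: back seen at left, +y side image-left; corners: left=(-X,Y), (X,Y), (X,-Y), (-X,-Y)
Ld=np.array([[-X,Y,H],[X,Y,H],[X,-Y,H],[-X,-Y,H],[-X,Y,0],[-X,-Y,0],[X,-Y,0]])
ud=np.array([[271.25,245.75],[280.75,241.5],[294.5,254],[285,258.75],[270,276.25],[284.25,288],[293,282]])
for o in([(sc,Ls,us)],[(sd,Ld,ud)],[(sc,Ls,us),(sd,Ld,ud)]):
    p,e=fit(o,[.51,-.2,-.3]);print(p.round(4),np.abs(e).mean().round(2),e.round(1).tolist())
# yaw of tool now
from scipy.spatial.transform import Rotation as Ro
print(Ro.from_rotvec([-1.5707,0.0014,0.0014]).as_matrix().round(3))
E
```

```text
[ 0.5126 -0.1906 -0.0381] 0.57 [[-0.1, -0.3], [-0.3, -0.3], [1.1, -0.0], [-1.3, -0.1], [-0.3, 1.6], [1.1, -0.3]]
[ 0.5107 -0.1948 -0.0494] 0.61 [[-0.3, 0.0], [-0.0, -1.3], [1.1, -1.0], [0.7, 0.2], [-0.3, -0.4], [-0.8, 1.1], [-0.2, 1.1]]
[ 0.5121 -0.1922 -0.0392] 0.78 [[-0.9, -0.1], [-1.1, -0.1], [0.3, 0.2], [-2.2, 0.1], [-1.1, 1.8], [0.4, -0.1], [-0.7, -0.8], [-0.5, -2.1], [0.8, -2.0], [0.5, -0.8], [-0.6, -1.2], [-1.0, 0.2], [-0.5, 0.1]]
[[ 1.    -0.002  0.   ]
 [ 0.     0.     1.   ]
 [-0.002 -1.     0.   ]]
```

```bash
python3 -m inch '[[-1,0.01,0.02,0,-0.18],[-1,0.02,0.05,0,-0.36],[-1,0.03,0.08,0,-0.54],[-1,0.04,0.1,0,-0.72],[-1,0.05,0.12,0,-0.9],[-1,0.05,0.12,0,-1.08],[-1,0.05,0.12,0,-1.26],[-1,0.05,0.12,0,-1.44]]' 20; python3 -m inch '[[-1,0,0,0,-0.13],[-1,0,0,0,-0.13]]'
python3 - <<'E'
from h import *
from plant import robot
s=robot.read_state();out=[]
print(s["tool_pos"],s["orientation"],s["q"])
for n in("wrist","scene","side"):
    c=robot.read_camera(n);cv2.imwrite(f"pics/{n}1.png",c["color"][:,:,::-1]);np.savez(f"pics/{n}1.npz",pos=s["tool_pos"],rot=s["orientation"],**c)
w=cv2.imread("pics/wrist1.png")
f=lambda n,x,y:cv2.resize(cv2.imread(f"pics/{n}1.png")[y:y+80,x:x+100],None,fx=2.4,fy=2.4,interpolation=cv2.INTER_CUBIC)
r=np.vstack([f("scene",210,110),f("side",135,160)])
cv2.imwrite("pics/v1.png",np.hstack([w,r]))
E
```

```text
t: 1.15
tool_pos: [0.6493, 0.1202, 0.2172]
orientation: [-1.265, 1.118, -1.115]
force: [0.2, -0.0, -1.0]
opening: 0.093
t: 1.4
tool_pos: [0.649, 0.1201, 0.2166]
orientation: [-1.208, 1.214, -1.21]
force: [0.1, 0.8, 0.1]
opening: 0.0929
[0.64904006 0.12012823 0.21664499] [-1.2076478   1.2141718  -1.21036619] [1.04506792e-01 2.94744390e-01 1.30425691e+00 1.50303297e-03
 1.54427144e+00 1.67933928e+00]
```

View pics/v1.png

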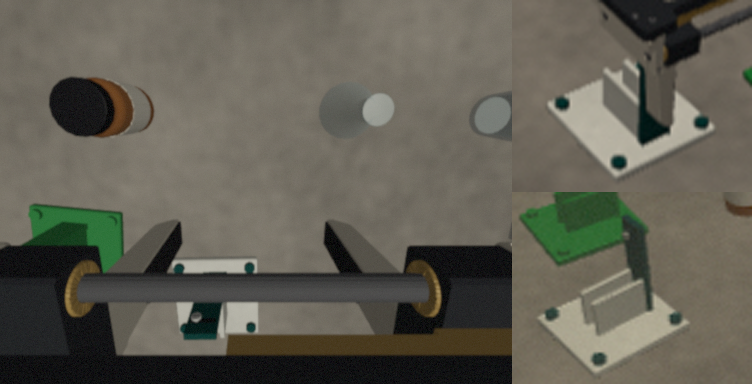

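```bash
python3 - <<'E'
import cv2,numpy as np
f=lambda n,x,y,w,h:cv2.resize(cv2.imread(f"pics/{n}.png")[y:y+h,x:x+w],None,fx=4,fy=4,interpolation=cv2.INTER_CUBIC)
a=f("wrist1",160,250,110,95);b=f("side1",140,163,80,95)
cv2.imwrite("pics/v2.png",np.hstack([a,b]))
E
```

```text
(no output)
```

View pics/v2.png

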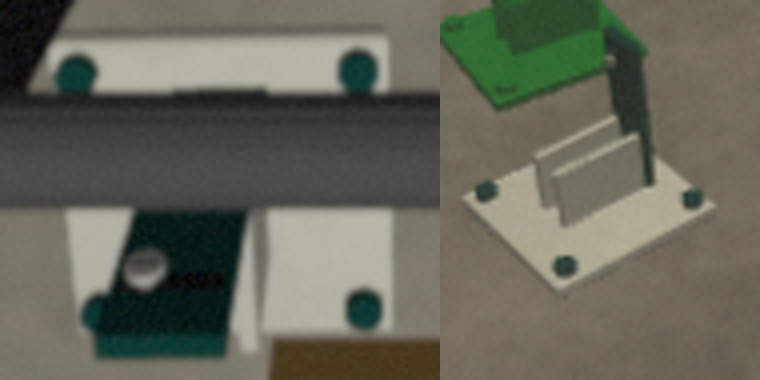

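```bash
cat >> h.py <<'E'
from scipy.spatial.transform import Rotation as Ro
def wristcam(f):
    d=dict(np.load(f));T=np.eye(4);T[:3,:3]=Ro.from_rotvec(d["rot"]).as_matrix();T[:3,3]=d["pos"]
    M=np.linalg.inv(T@d["hand_eye"]);return dict(mtx=d["mtx"],R=M[:3,:3],t=M[:3,3])
E
python3 - <<'E'
from h import *
w=wristcam("pics/wrist1.npz");sd=dict(np.load("pics/side1.npz"))
Lw=np.array([[20,-65,12],[20,65,12],[-115,-65,12],[0,18,12],[0,-18,12],[0,18,135],[0,-18,135],[-8,18,135],[-8,-18,135]])/1000
uw=np.array([[257,258.5],[172.5,260],[257.5,332.5],[203.75,272.5],[226.75,272.5],[185,333.5],[216.75,333],[183.75,339.25],[216.25,339.25]])
Ls=np.array([[-115,65,10],[-115,-65,10],[20,-65,10],[0,-18,12]])/1000
us=np.array([[145.75,213],[170,235.5],[208.5,214.75],[193.75,209.75]])
for o in([(w,Lw,uw)],[(sd,Ls,us)],[(w,Lw,uw),(sd,Ls,us)]):
    p,e=fit(o,[.47,.16,0]);print(p.round(4),e.round(1).tolist())
    for x in(.007,.009):
        # stud head centre: intersect ray with plane x_stand=x
        C,d=ray(w,196.5,317.25);n=np.array([np.cos(p[2]),np.sin(p[2]),0]);o0=np.array([p[0],p[1],0])
        P=C+d*((x-n@(C-o0))/(n@d));print("stud y off",(P-o0)@np.array([-n[1],n[0],0]),"z",P[2])
E
```

```text
[0.494  0.1784 0.0054] [[0.8, 0.5], [-1.5, -0.2], [0.7, 0.8], [-0.6, -1.2], [0.1, -1.4], [-1.4, 0.1], [-0.1, 0.3], [0.4, 0.3], [0.8, 0.1]]
stud y off 0.006742736202205114 z 0.11843904141753092
stud y off 0.006148648369007313 z 0.12080701698193075
[0.4911 0.1721 0.0225] [[-0.7, -0.1], [-0.4, 0.7], [0.9, -0.2], [0.4, -0.6]]
stud y off 0.01379061459119176 z 0.11470953688635399
stud y off 0.013159184058853952 z 0.11708992763106757
[0.4939 0.1782 0.013 ] [[0.8, 0.2], [-1.4, 0.1], [1.3, 0.6], [-0.5, -1.1], [0.2, -1.5], [-1.2, 0.2], [0.1, 0.2], [0.7, 0.5], [1.0, 0.0], [-0.9, -1.8], [-1.1, -1.0], [0.3, -1.5], [-0.0, -2.0]]
stud y off 0.006927471384182219 z 0.11831249130338933
stud y off 0.006316845921420317 z 0.12068587971021816
```

Picture 6 (crops) shows the stand front-on, with the strip foot at wrist row 272 and its top at row 334. The stud head is at wrist (196.5,317), which puts it about 6.5 mm towards +y. Now the grasp.

```bash
python3 -m inch '[[-1,-0.025,-0.056,0,-0.01],[-1,-0.05,-0.112,0,-0.02],[-1,-0.075,-0.168,0,-0.03],[-1,-0.1,-0.224,0,-0.04],[-1,-0.12,-0.28,0,-0.04],[-1,-0.137,-0.312,0,-0.04],[-1,-0.137,-0.312,-0.03,-0.04],[-1,-0.137,-0.312,-0.03,-0.04]]' 20
python3 - <<'E'
from h import *
from plant import robot
s=robot.read_state();print(s["tool_pos"],Ro.from_rotvec(s["orientation"]).as_matrix().round(3).tolist())
for n in("wrist","scene","side"):
    c=robot.read_camera(n);cv2.imwrite(f"pics/{n}2.png",c["color"][:,:,::-1]);np.savez(f"pics/{n}2.npz",pos=s["tool_pos"],rot=s["orientation"],**c)
w=cv2.imread("pics/wrist2.png")
f=lambda n,x,y,a,b:cv2.resize(cv2.imread(f"pics/{n}2.png")[y:y+b,x:x+a],(280,192),interpolation=cv2.INTER_CUBIC)
cv2.imwrite("pics/v3.png",np.hstack([w,np.vstack([f("scene",70,150,140,96*1),f("scene",220,110,117,80)])]))
E
```

```text
t: 2.55
tool_pos: [0.5104, -0.1916, 0.1847]
orientation: [-1.191, 1.245, -1.235]
force: [0.4, 0.2, -0.4]
opening: 0.093
[ 0.51041758 -0.19155199  0.18466979] [[-0.042, -0.005, 0.999], [-0.999, 0.004, -0.042], [-0.003, -1.0, -0.005]]
```

View pics/v3.png

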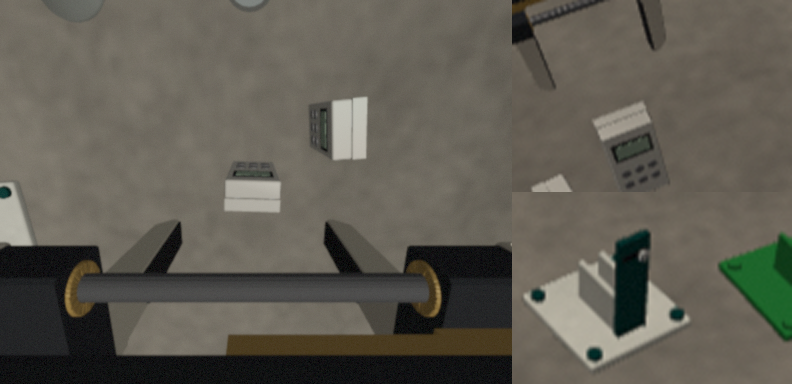

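```bash
python3 - <<'E'
from h import *
w=wristcam("pics/wrist2.npz");X,Y,H=.015,.026,.105
L=np.array([[X,Y,H],[X,-Y,H],[-X,-Y,H],[-X,Y,H]])
print(proj(w,place([.512,-.192,-.04],L)).round(1).tolist())
u=np.array([[224.5,181],[280,182],[280,211.5],[224.5,210.5]])
p,e=fit([(w,L,u)],[.51,-.19,0]);print(p,e.round(1).tolist())
s=dict(np.load("pics/scene2.npz"))
# scene: strip & stud & base
Q=lambda a:np.array([[220+(x-512)/2.393,110+(y-192)/2.4] for x,y in a])
u=Q([(525,298),(595,368),(690,322),(614,337),(645,322),(614,244),(650,231)])
L=np.array([[-115,-65,11],[20,-65,11],[20,65,11],[0,-18,12],[0,18,12],[0,-18,135],[0,18,135]])/1000
p,e=fit([(s,L,u)],[.49,.17,0]);print("stand",p,e.round(1).tolist())
C,d=ray(s,*Q([(644,255)])[0]);n=np.array([np.cos(p[2]),np.sin(p[2]),0]);o=np.array([p[0],p[1],0])
P=C+d*((.009-n@(C-o))/(n@d));print((P-o)@[-n[1],n[0],0],P)
E
```

```text
[[225.2, 179.6], [282.2, 179.5], [281.4, 210.5], [226.1, 210.6]]
[ 0.51087066 -0.19062861 -0.05497793] [[-0.5, -0.5], [1.0, -0.8], [-0.3, 0.6], [0.0, 0.9]]
stand [0.49221005 0.17824624 0.03055967] [[-2.3, -1.3], [-1.6, 0.1], [0.5, -1.8], [1.2, 0.3], [-0.2, 0.8], [2.3, 0.4], [-0.3, 0.1]]
0.005474106472606813 [0.50103859 0.18399279 0.11756751]
```

```bash
python3 -m inch '[[-1,0.001,0.001,-0.05,-0.005],[-1,0.001,0.001,-0.095,-0.005],[-1,0.001,0.001,-0.113,-0.005],[1,0.001,0.001,-0.113,-0.005],[1,0.001,0.001,-0.113,-0.005],[1,0.001,0.001,-0.113,-0.005],[1,0.001,0.001,-0.113,-0.005],[1,0.001,0.001,-0.113,-0.005]]' 25;python3 -m inch '[[1,0,0,0,0],[1,0,0,0,0]]'; python3 -m inch '[[1,0,0,0.03,0],[1,0,0,0.08,0],[1,0,0,0.13,0],[1,0,0,0.145,0],[1,0,0,0.145,0]]'
```

```text
t: 3.7
tool_pos: [0.5142, -0.1909, 0.0758]
orientation: [-1.186, 1.242, -1.243]
force: [-0.2, 0.1, 3.1]
opening: 0.0523
t: 3.95
tool_pos: [0.5143, -0.1909, 0.0759]
orientation: [-1.186, 1.242, -1.243]
force: [-0.2, 0.2, 0.9]
opening: 0.052
t: 4.58
tool_pos: [0.5145, -0.191, 0.2206]
orientation: [-1.186, 1.242, -1.243]
force: [0.5, -0.6, -3.3]
opening: 0.052
```

```bash
python3 -m inch '[[1,0.02,-0.0,0,0.02],[1,0.04,0.05,0,0.04],[1,0.05,0.1,0,0.06],[1,0.05,0.155,0,0.06],[1,0.05,0.21,0,0.06],[1,0.05,0.265,0,0.06],[1,0.05,0.32,0,0.06],[1,0.05,0.36,0,0.06]]'; python3 -m inch '[[1,-0.005,0.015,-0.03,0],[1,-0.008,0.015,-0.06,0],[1,-0.008,0.015,-0.08,0],[1,-0.008,0.015,-0.08,0]]'
python3 - <<'E'
from h import *
from plant import robot
s=robot.read_state();print(s["tool_pos"],s["force"],Ro.from_rotvec(s["orientation"]).as_matrix().round(3).tolist())
o=[]
for n in("wrist","scene","side"):
    c=robot.read_camera(n);cv2.imwrite(f"pics/{n}3.png",c["color"][:,:,::-1]);np.savez(f"pics/{n}3.npz",pos=s["tool_pos"],rot=s["orientation"],**c)
f=lambda n,x,y,a,b:cv2.resize(cv2.imread(f"pics/{n}3.png")[y:y+b,x:x+a],(390,390),interpolation=cv2.INTER_CUBIC)
cv2.imwrite("pics/v4.png",np.hstack([f("side",140,130,110,110),f("scene",220,80,110,110)]))
E
```

```text
t: 5.58
tool_pos: [0.5624, 0.1711, 0.2165]
orientation: [-1.22, 1.2, -1.196]
force: [0.5, -1.3, -3.1]
opening: 0.0519
t: 6.08
tool_pos: [0.5521, 0.1852, 0.1327]
orientation: [-1.225, 1.205, -1.195]
force: [-0.7, 0.1, -2.1]
opening: 0.0519
[0.55208484 0.18521778 0.13272584] [-0.74353658  0.07703659 -2.10506217] [[0.015, -0.01, 1.0], [-1.0, -0.002, 0.015], [0.002, -1.0, -0.01]]
```

View pics/v4.png

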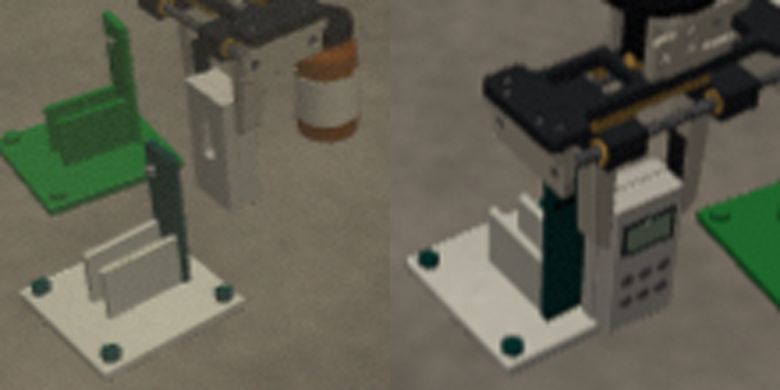

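The timer is held upright with its keyhole towards the stand (side view (208,150)). I'm approaching the stud.

```bash
python3 -m inch '[[1,-0.01,0,0.008,0],[1,-0.02,0,0.008,0],[1,-0.026,0,0.008,0],[1,-0.026,0,0.008,0],[1,-0.026,0,0.008,0]]'; python3 -m inch '[[1,0,0,0,0],[1,0,0,0,0]]'
```

```text
t: 6.85
tool_pos: [0.5293, 0.1859, 0.1456]
orientation: [-1.218, 1.2, -1.197]
force: [-0.5, -0.2, -3.4]
opening: 0.052
t: 7.1
tool_pos: [0.5293, 0.1859, 0.1454]
orientation: [-1.218, 1.2, -1.197]
force: [0.6, -0.3, -2.9]
opening: 0.052
```

```bash
python3 -m inch '[[1,-0.003,-0.001,-0.004,0],[1,-0.005,-0.001,-0.0045,0],[1,-0.005,-0.001,-0.0045,0],[1,-0.005,-0.001,-0.0045,0]]'
```

```text
t: 7.6
tool_pos: [0.5244, 0.1849, 0.141]
orientation: [-1.218, 1.2, -1.197]
force: [-0.7, -0.6, -3.2]
opening: 0.0517
```

Small steps are accurate. Next is a gentle advance.

```bash
for i in 1; do python3 -m inch '[[1,-0.002,0,0,0],[1,-0.004,0,0,0],[1,-0.004,0,0,0]]'; done; python3 -m inch '[[1,-0.001,0,0,0],[1,-0.002,0,0,0],[1,-0.002,0,0,0]]';python3 -m inch '[[1,-0.001,0,0,0],[1,-0.002,0,0,0],[1,-0.002,0,0,0]]'
```

```text
t: 7.98
tool_pos: [0.5202, 0.1849, 0.141]
orientation: [-1.218, 1.2, -1.197]
force: [-0.5, -0.2, -3.8]
opening: 0.0522
t: 8.35
tool_pos: [0.5182, 0.1849, 0.141]
orientation: [-1.218, 1.2, -1.197]
force: [0.4, -0.2, -2.8]
opening: 0.0517
t: 8.72
tool_pos: [0.5161, 0.1852, 0.1411]
orientation: [-1.218, 1.2, -1.197]
force: [-0.1, 1.6, -4.0]
opening: 0.0517
```

```bash
python3 -m inch '[[1,-0.0,0.0006,0,0],[1,-0.001,0.0006,0,0],[1,-0.001,0.0006,0,0]]';python3 -m inch '[[1,-0.0005,0,0,0],[1,-0.001,0,0,0],[1,-0.001,0,0,0]]'
```

```text
t: 9.1
tool_pos: [0.515, 0.1857, 0.141]
orientation: [-1.218, 1.2, -1.197]
force: [-0.3, -0.4, -2.5]
opening: 0.052
t: 9.48
tool_pos: [0.5139, 0.1857, 0.141]
orientation: [-1.218, 1.2, -1.197]
force: [0.5, -0.4, -3.4]
opening: 0.052
```

```bash
python3 -m inch '[[1,-0.0005,0,0,0],[1,-0.001,0,0,0],[1,-0.001,0,0,0]]';python3 -m inch '[[1,-0.0005,0,0,0],[1,-0.001,0,0,0],[1,-0.001,0,0,0]]'
```

```text
t: 9.85
tool_pos: [0.5129, 0.1857, 0.141]
orientation: [-1.218, 1.2, -1.197]
force: [-0.8, 0.3, -2.2]
opening: 0.0519
t: 10.22
tool_pos: [0.5118, 0.1857, 0.141]
orientation: [-1.218, 1.2, -1.197]
force: [0.6, 0.1, -2.0]
opening: 0.0522
```

```bash
python3 -m inch '[[1,-0.0005,0,0,0],[1,-0.001,0,0,0],[1,-0.001,0,0,0]]';python3 -m inch '[[1,-0.0005,0,0,0],[1,-0.001,0,0,0],[1,-0.001,0,0,0]]'
```

```text
t: 10.6
tool_pos: [0.5113, 0.1857, 0.1411]
orientation: [-1.217, 1.199, -1.197]
force: [3.7, -0.7, -4.5]
opening: 0.0519
t: 10.98
tool_pos: [0.511, 0.1857, 0.1413]
orientation: [-1.216, 1.198, -1.198]
force: [7.2, -0.8, -6.9]
opening: 0.0519
```

Contact is at TCP x 0.511, where the face was expected, and it is stiffer than the stud spring. The head is therefore in and the back is flat. I'll ease off slightly and pull down.

```bash
python3 -m inch '[[1,0.0003,0,0,0],[1,0.0003,0,-0.003,0],[1,0.0003,0,-0.006,0],[1,0.0003,0,-0.006,0]]' 35;python3 -m inch '[[1,0,0,-0.003,0],[1,0,0,-0.006,0],[1,0,0,-0.006,0]]'
```

```text
t: 11.48
tool_pos: [0.5112, 0.1857, 0.1349]
orientation: [-1.216, 1.198, -1.198]
force: [2.9, -0.7, -5.0]
opening: 0.0517
t: 11.85
tool_pos: [0.5113, 0.186, 0.129]
orientation: [-1.216, 1.198, -1.197]
force: [1.2, 2.5, 0.0]
opening: 0.052
```

```bash
python3 -m inch '[[1,0,0.0005,-0.002,0],[1,0,0.0005,-0.004,0],[1,0,0.0005,-0.004,0]]';python3 -m inch '[[1,0,0,-0.002,0],[1,0,0,-0.004,0],[1,0,0,-0.004,0]]'
```

```text
t: 12.22
tool_pos: [0.5113, 0.1867, 0.1251]
orientation: [-1.216, 1.198, -1.197]
force: [-1.5, 2.0, 1.0]
opening: 0.0512
t: 12.6
tool_pos: [0.5113, 0.1867, 0.121]
orientation: [-1.216, 1.198, -1.197]
force: [-0.7, 0.9, 2.7]
opening: 0.0517
```

```bash
python3 -m inch '[[1,0,0,-0.002,0],[1,0,0,-0.003,0],[1,0,0,-0.003,0]]';python3 -m inch '[[1,0,0,-0.001,0],[1,0,0,-0.0015,0],[1,0,0,-0.0015,0]]'
```

```text
t: 12.98
tool_pos: [0.5113, 0.1867, 0.1185]
orientation: [-1.216, 1.198, -1.197]
force: [-2.3, 0.8, 6.5]
opening: 0.0519
t: 13.35
tool_pos: [0.5113, 0.1867, 0.1175]
orientation: [-1.216, 1.198, -1.197]
force: [-3.3, -0.1, 9.1]
opening: 0.052
```

```bash
python3 -m inch '[[1,0,0,-0.0005,0],[1,0,0,-0.001,0],[1,0,0,-0.001,0]]'
python3 - <<'E'
from h import *
from plant import robot
for n in("scene","side"):
    c=robot.read_camera(n);cv2.imwrite(f"pics/{n}4.png",c["color"][:,:,::-1]);np.savez(f"pics/{n}4.npz",**c)
f=lambda n,x,y,a,b:cv2.resize(cv2.imread(f"pics/{n}4.png")[y:y+b,x:x+a],(395,395),interpolation=cv2.INTER_CUBIC)
cv2.imwrite("pics/v5.png",np.hstack([f("side",140,140,90,90),f("scene",220,100,90,90)]))
E
```

```text
t: 13.72
tool_pos: [0.5113, 0.1867, 0.1171]
orientation: [-1.216, 1.197, -1.197]
force: [-3.2, 0.5, 7.7]
opening: 0.0519
```

View pics/v5.png

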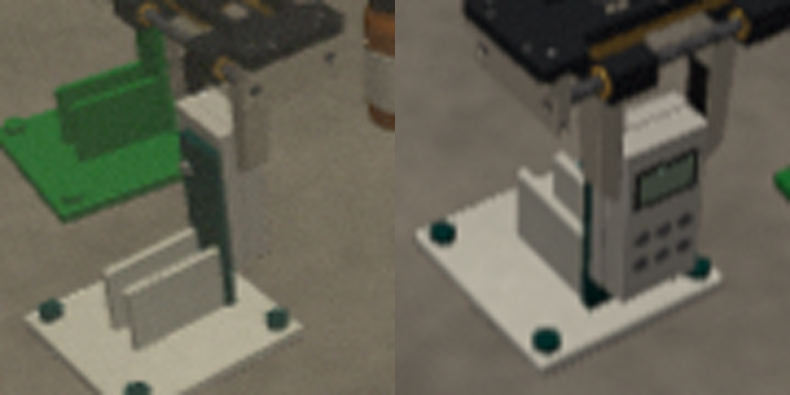

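```bash
python3 -m inch '[[1,-0.0005,0,-0.0005,0],[1,-0.0006,0,-0.0008,0],[1,-0.0006,0,-0.0008,0]]'
```

```text
t: 14.2
tool_pos: [0.5113, 0.1867, 0.1171]
orientation: [-1.215, 1.196, -1.198]
force: [-2.2, 1.0, 7.6]
opening: 0.0515
```

```bash
python3 -m inch '[[1,-0.0003,0,-0.0008,0],[1,-0.0003,0,-0.0013,0],[1,-0.0003,0,-0.0013,0]]'
```

```text
t: 14.58
tool_pos: [0.5113, 0.1867, 0.1165]
orientation: [-1.214, 1.196, -1.198]
force: [-2.1, 0.7, 7.8]
opening: 0.052
```

```bash
python3 -m inch '[[1,0,0,-0.0008,0],[1,0,0,-0.0013,0],[1,0,0,-0.0013,0]]'
```

```text
t: 14.95
tool_pos: [0.5114, 0.1868, 0.1162]
orientation: [-1.214, 1.196, -1.198]
force: [-4.8, -0.2, 11.6]
opening: 0.0519
```

Home: the stop is felt, with the force rising to 11.6 N. I'm relaxing, then releasing.

```bash
python3 -m inch '[[1,0,0,0,0],[1,0,0,0,0]]'; python3 -m inch '[[-0.4,0,0,0,0],[-0.4,0,0,0,0],[-0.4,0,0,0,0],[-0.4,0,0,0,0]]'
python3 -m inch '[[-0.4,0,0,0.03,0],[-0.4,0,0,0.08,0],[-0.4,0,0,0.12,0],[-0.4,0.05,-0.04,0.12,0],[-0.4,0.1,-0.1,0.12,0],[-0.4,0.1,-0.15,0.12,0],[-0.4,0.1,-0.2,0.12,0],[-0.4,0.1,-0.2,0.12,0]]'
python3 - <<'E'
from h import *
from plant import robot
for n in("scene","side"):
    c=robot.read_camera(n);cv2.imwrite(f"pics/{n}5.png",c["color"][:,:,::-1]);np.savez(f"pics/{n}5.npz",**c)
f=lambda n,x,y,a,b:cv2.resize(cv2.imread(f"pics/{n}5.png")[y:y+b,x:x+a],(395,395),interpolation=cv2.INTER_CUBIC)
cv2.imwrite("pics/v6.png",np.hstack([f("side",140,140,90,90),f("scene",220,100,90,90)]))
E
```

```text
t: 15.2
tool_pos: [0.5113, 0.1867, 0.1163]
orientation: [-1.214, 1.196, -1.198]
force: [-2.1, 0.1, 4.7]
opening: 0.0521
t: 15.7
tool_pos: [0.5112, 0.1867, 0.1161]
orientation: [-1.214, 1.196, -1.198]
force: [0.5, 0.4, 0.5]
opening: 0.0651
t: 16.7
tool_pos: [0.6112, -0.0173, 0.2357]
orientation: [-1.213, 1.2, -1.202]
force: [-0.2, 0.5, -0.5]
opening: 0.0652
```

View pics/v6.png

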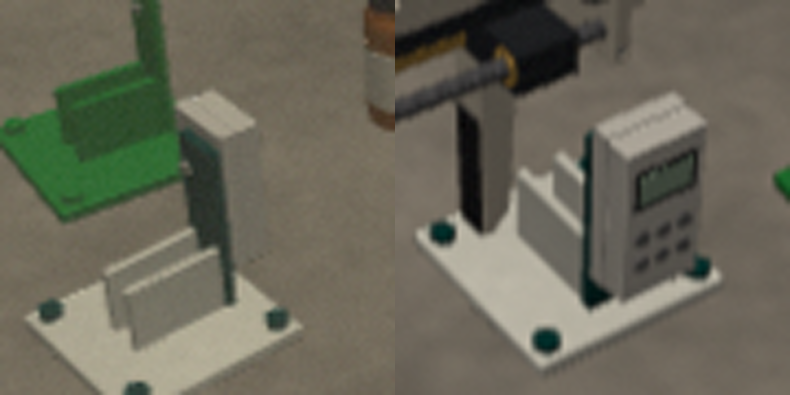

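```bash
python3 - <<'E'
from plant import robot
s=robot.read_state();print(s["t"],s["force"]);print(robot.close_job())
E
```

```text
16.8 [ 1.19294829  0.90523304 -1.57485791]
the job is handed in; nothing more can be done
None
```

The timer is hanging on the white stand, clamped and let go, and I handed the job in at about 16.8 s.

- **Pick-up:** I took the leftmost look-alike, at about (0.51, -0.19). The cameras put the stud about 6 mm off centre towards +y.
- **Finding the stud:** The keyhole went over the head with only slight sideways rubbing (1.6 N). The back then met the upright at about 7 N, where the face was expected.
- **Pulling down:** I pulled it down about 25 mm. It slid at about 8 N, then the force rose to 11.6 N at the bottom, which I took as fully home.
- **Checks:** From the arm's reading at release, the slot end is at about 114.4 mm against the nominal 115. The last picture shows the timer flat and upright on the strip, with the gripper clear of it.

I couldn't read the stud's travel directly; I judged it clamped from the forces and the height. I checked tilt and squareness only by eye in the last picture. No check failed. The camera estimates of the stand's angle did disagree, from 0.005 to 0.03 rad; I used about 0.015.

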